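# Office stamps back to their trays

## Task

Tidy up the records counter: put each of the four hand stamps upright, foot flat inside the shallow tray of its own colour. The yellow one has to come out of the crowded desk rack; leave the two glue sticks beside it standing in their bins, and let go of every stamp.

Things in the scene. Friction and masses are not known exactly. Their poses are not given: they have to be found in the camera images.
- stamp_red: Red hand stamp, 90 mm tall, about 90 g: round foot 44 mm in diameter, 18 mm high; steel neck; upright round red grip, 24 mm in diameter, from 48 to 90 mm above the underside. Origin: centre of the underside; z up. It stands upright on the desk.
- stamp_blue: Blue hand stamp, 90 mm tall, about 90 g: square foot 40 x 40 mm, 18 mm high; steel neck; upright round blue grip, 24 mm in diameter, from 48 to 90 mm above the underside. Origin: centre of the underside; z up. It stands upright on the desk.
- stamp_green: Green hand stamp, 90 mm tall, about 90 g: rectangular foot 56 mm along its x by 32 mm along its y, 18 mm high; steel neck; upright round green grip, 24 mm in diameter, from 48 to 90 mm above the underside. Origin: centre of the underside; z up. It stands upright on the desk.
- stamp_yellow: Yellow hand stamp, 90 mm tall, about 90 g: slim rectangular foot 52 mm along its x by 26 mm along its y, 18 mm high; steel neck; upright round yellow grip, 24 mm in diameter, from 48 to 90 mm above the underside. Origin: centre of the underside; z up. It stands in the middle bin of a grey rack, 4 mm above the desk, between the glue sticks, its y along the row; across the row (its x) is the free way for fingers.
- tray_red: Shallow open red tray fixed to the desk, round, 68 mm across outside, 60 mm inside, 10 mm high, inner floor 4 mm above the desk. Home of the red stamp: its foot has 8 mm of play on every side when the two are lined up. Origin: centre of its underside on the desk; z up.
- tray_blue: Shallow open blue tray fixed to the desk, square, 64 x 64 mm outside, 56 x 56 mm inside, 10 mm high, inner floor 4 mm above the desk. Home of the blue stamp: its foot has 8 mm of play on every side when the two are lined up. Origin: centre of its underside on the desk; z up.
- tray_green: Shallow open green tray fixed to the desk, rectangular, 80 x 56 mm outside, 72 mm (its x) by 48 mm (its y) inside, 10 mm high, inner floor 4 mm above the desk. Home of the green stamp: its foot has 8 mm of play on every side when the two are lined up. Origin: centre of its underside on the desk; z up.
- tray_yellow: Shallow open yellow tray fixed to the desk, slim rectangular, 76 x 50 mm outside, 68 mm (its x) by 42 mm (its y) inside, 10 mm high, inner floor 4 mm above the desk. Home of the yellow stamp: its foot has 8 mm of play on every side when the two are lined up. Origin: centre of its underside on the desk; z up.
- glue_a: Glue stick, white with a purple cap, 29 mm in diameter, 78 mm tall, loose in a grey rack bin, 48 mm from the yellow stamp, on either side of it (about 20 mm of free air between). Rack: five bins in a row, walls 26 mm high, each bin 44 mm along the row and 58 mm across; markers 88 mm high in the end bins. Origin: centre of its underside, 4 mm above the desk; z up. It stays put.
- glue_b: Glue stick, white with a black cap, 29 mm in diameter, 78 mm tall, loose in a grey rack bin, 48 mm from the yellow stamp, on either side of it (about 20 mm of free air between). Rack: five bins in a row, walls 26 mm high, each bin 44 mm along the row and 58 mm across; markers 88 mm high in the end bins. Origin: centre of its underside, 4 mm above the desk; z up. It stays put.
Not all that is in view belongs to the job. Leave any brown or grey look-alike of the tray_red alone.

How it is judged:
By the outcome, as a careful person would: the job done as asked, in the order asked, and still so for the second after the job is handed in, with the robot touching nothing.
It also fails if it takes over 112 s, if anything falls off the work surface, if the arm or the gripper's body presses on something with over 40 N, if the wrist force passes 120 N, or if a joint passes its speed limit or range.

## Robot

A 6-joint arm with a two-finger parallel gripper is mounted at the origin on the work surface. World frame = base frame: x ahead of the robot, y to its left, z up, the work surface at z = 0. Lengths are in mm, angles in rad, forces in N, time in s.
With the tool pointing down it reaches from about 350 to 725 mm from the base axis. Payload 4.3 kg.
Tool frame: the origin (TCP) lies at the very end of the fingers, on their centre line; the grasp point (between the pads) lies 19 mm behind it; z points along the fingers, y is the line along which they close (so a half turn about z gives the same grasp; the last joint's range is limited). The gripper opens to 85 mm and grips with 20 to 120 N. Pads are 22 mm wide; open, the fingers measure 114 mm over their backs; the gripper's body (76 mm by 85 mm) begins 54 mm behind the grasp point. The pads swing forward as they close: fully open they stand 13 mm farther back than shut.
Start: joints at [-1.382, 0.377, 0.081, 1.274, 0, 1.46], TCP at [169.275, -549.557, 231.329] pointing down, gripper open.
Joint ranges: [-2.72, 2.72], [-0.84, 1.66], [-1.02, 1.22], [-1.77, 2.12], [-1.37, 1.28], [-3.14, 3.14]. Speed limits (rad/s): [2.57, 2.57, 3.14, 3.14, 3.14, 3.14].

## Interface

Orientations are given as a 3x3 rotation matrix whose columns are the frame's x, y, z axes.
In Python, from cell import arm gives the robot as it stands.
- The arm moves only by the tool apply_moves, never from a script. Its argument "series" is a list of rows, each a list of 6 numbers: the shift along the tool's x, y, z in units of 40 mm (1.0 is 40 mm), then the turn, a rotation vector about the tool's x, y, z in units of 5 degrees (1.0 is 5 degrees). In form: [[dx, dy, dz, rx, ry, rz], ...]. A call has 1 to 12 rows; each row shifts and turns the commanded pose from where the row before left it, along the tool's axes as they then stand; what a row does not reach is not made up. A row lasts 1/12 s, in which the tool goes at most 41.7 mm and 7.16 degrees, less where a joint would pass 70% of its speed; a pose out of reach is approached as far as the arm can. A call is refused whole if a number of a shift passes 1 or a number of a turn 1, either way. A call with a gripper value outside its range is refused whole. "grip" is the gripper's target within -1 to 1 (fully open at 1, half-way at 0, shut at -1), set as the call begins (left out, the last holds). The fingers move at their own pace and stop on an object; "force" is the grip in N (left out, the last holds). Time passes only in rows, so rows that do not move let the fingers close. It gives the time, the measured TCP pose, the force, the opening and the grip force at its end, in the units of the state.
- arm.get_obs(): the state, without advancing time (a new reading comes with each control period).
- arm.camera(name): name is "side" or "top"; returns a dict with "image" (384x512x3 uint8, red, green, blue), "fx", "fy", "cx", "cy" (pixels), "rvec" (rotation vector, rad) and "tvec" (3), from world to camera coordinates, as OpenCV has them. Camera axes: x right, y down, z forward; pixel columns grow to the right and rows downward; lengths in mm; the calibration is good to about 2 mm. A picture is of the moment at which its call begins. There is no depth.
- arm.finish_job(): hands the job in; it is judged then, once.
The state is a dict: "time_s": time; "joints": joint angles; "dq": joint speeds; "joint_torque": joint torques, N m; "tool_pos": TCP position; "orientation": TCP orientation; "contact_force": force on the tool from outside, world axes, zero at the start; "torque": the same for the moment, N m; "grip_width": opening from 0.0 (shut) to 1.0 (fully open); "grasp_force": force on a finger pad.
Only numpy, scipy, OpenCV 4.12 (cv2) and the standard library are available. Lean on these libraries where they do the work, as an engineer would, in place of code of your own. Each camera call takes 0.05 s, during which the arm holds its last target. There are 200 camera calls.

## Working session

There is one attempt and no reset: what is moved stays moved. The work goes in short steps, Python scripts to look and compute and a tool call to move; the robot and the scene stay as the last step left them, time stands still between calls to the robot, and variables do not carry over. Pictures are saved under pics/ and viewed, at most 14 in all, crops included, and the job is handed in when it is done.

Besides the shell and the picture viewer there is one more tool, called as name(argument=value, ...) on one line, values as JSON. apply_moves: Moves the arm, as the interface text tells. Its arguments: {"type":"object","properties":{"series":{"type":"array","items":{"type":"array","items":{"type":"number"}}},"grip":{"type":"number"},"force":{"type":"number"}},"required":["series"]}

```bash
mkdir -p pics; cat > h.py <<'E'
import numpy as np, cv2
from cell import arm
def snap(n,f):
    c=arm.camera(n); cv2.imwrite(f'pics/{f}.png',c['image'][:,:,::-1]); np.savez(f'{f}.npz',**c); return c
def ray(c,u,v,z):
    R,_=cv2.Rodrigues(np.array(c['rvec'],float)); t=np.array(c['tvec'],float).ravel()
    o=-R.T@t; d=R.T@np.array([(u-c['cx'])/c['fx'],(v-c['cy'])/c['fy'],1])
    return o+d*(z-o[2])/d[2]
E
python3 - <<'E'
from h import *
for n in('top','side'):
    c=snap(n,n+'0'); R,_=cv2.Rodrigues(np.array(c['rvec'],float)); print(n,c['fx'],c['cx'],c['cy'],(-R.T@np.array(c['tvec']).ravel()).round(),R.round(2).tolist())
    cv2.imwrite(f'pics/{n}0b.png',cv2.resize(c['image'][:,:,::-1],(800,600),interpolation=cv2.INTER_CUBIC))
o=arm.get_obs();print(o)
E
```

```text
top 406.74373979530696 259.1733740688265 186.60622642180894 [ 418.  -68. 1007.] [[-0.01, -1.0, 0.0], [-0.99, 0.01, -0.16], [0.16, -0.0, -0.99]]
side 353.3619116732302 259.33652985388306 194.51902097886185 [ 348. -534.  682.] [[0.88, -0.47, 0.01], [-0.35, -0.69, -0.63], [0.31, 0.55, -0.77]]
{'time_s': 0.1, 'joints': array([-1.38228718e+00,  3.78029622e-01,  7.97530340e-02,  1.27442252e+00,
        2.67855958e-05,  1.46051909e+00]), 'dq': array([-0.00139538, -0.00050769,  0.00325732, -0.00033181, -0.00058036,
        0.00099843]), 'joint_torque': array([ 7.45354082e-04, -4.64692962e+01,  2.70582050e+01,  1.20506081e-02,
       -8.15076783e-05,  1.24416130e-05]), 'tool_pos': array([ 169.17000988, -548.92061271,  230.42920678]), 'orientation': array([[ 9.55694481e-01,  2.94360237e-01, -3.30260161e-04],
       [ 2.94360328e-01, -9.55692673e-01,  1.87409344e-03],
       [ 2.36031374e-04, -1.88827625e-03, -9.99998189e-01]]), 'contact_force': array([-0.05925835,  0.62960663,  0.33078458]), 'torque': array([ 0.03989949, -0.03555615,  0.01600357]), 'grasp_force': 0.0, 'grip_width': 1.000031221494482}
```

View pics/top0b.png

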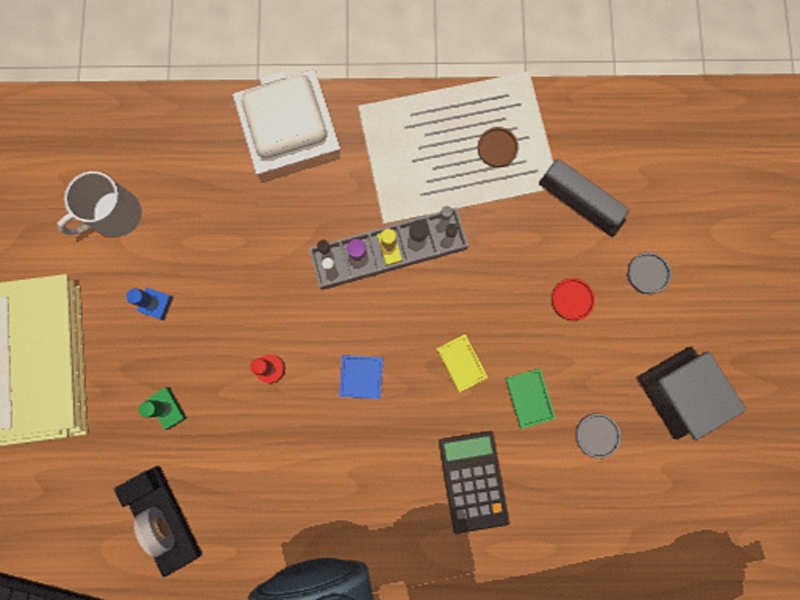

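View pics/side0b.png

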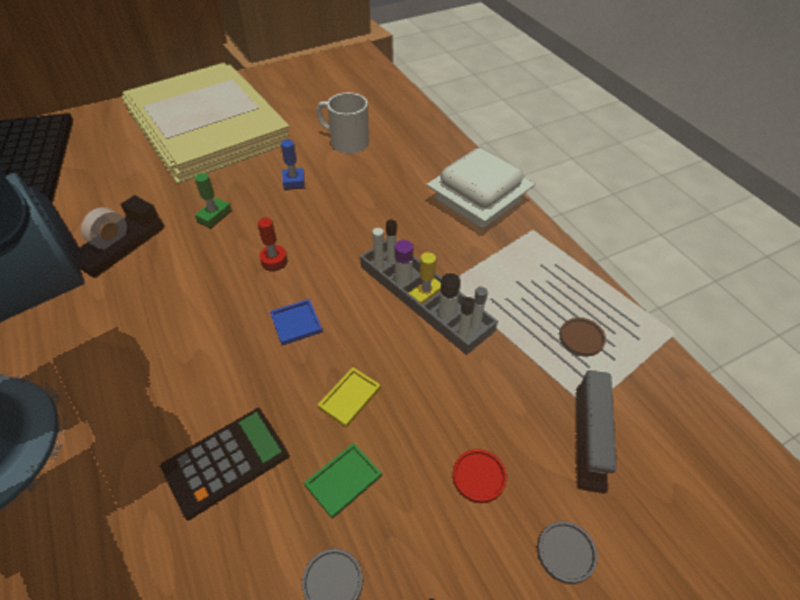

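Top view shows red stamp at (267,368), blue (150,302), green (162,408), and the yellow one at (390,243) in the rack between the glue caps (purple 357,250 and black 419,234). The trays are at red (573,300), blue (362,377), yellow (462,362) and green (530,398). The side view shows the same objects. I'll fit silhouettes in both cameras.

```bash
cat > fit.py <<'E'
from h import *
from scipy.optimize import minimize
HUE={'red':[(0,6),(174,180)],'blue':[(105,120)],'green':[(55,80)],'yellow':[(25,33)]}
S=800/512
def mask(c,col):
    hsv=cv2.cvtColor(np.ascontiguousarray(c['image']),cv2.COLOR_RGB2HSV); m=0
    for a,b in HUE[col]: m=m|cv2.inRange(hsv,(a,150,40),(b,255,255))
    return m
def comp(m,p):  # component nearest seed p (in 800x600 px)
    n,l,st,ce=cv2.connectedComponentsWithStats(cv2.dilate(m,np.ones((3,3)),iterations=3))
    ok=[i for i in range(1,n) if st[i,4]>60]
    i=min(ok,key=lambda i:np.hypot(*(ce[i]-np.array(p)/S))); return m*(l==i)
def prism(poly,z0,z1): return np.vstack([np.c_[poly,np.full(len(poly),z)] for z in(z0,z1)])
a=np.linspace(0,2*np.pi,33)[:-1]; circ=lambda r:np.c_[r*np.cos(a),r*np.sin(a)]
rect=lambda x,y:np.array([[x,y],[-x,y],[-x,-y],[x,-y]])/2
FOOT={'red':circ(22),'blue':rect(40,40),'green':rect(56,32),'yellow':rect(52,26)}
TRAY={'red':circ(34),'blue':rect(64,64),'green':rect(80,56),'yellow':rect(76,50)}
def stamp(col): return [prism(FOOT[col],0,18),prism(circ(12),48,90)]
def tray(col): return [prism(TRAY[col],0,10)]
def iou(parts,p,z,views):
    s=0;x,y,t=p; Rz=np.array([[np.cos(t),-np.sin(t),0],[np.sin(t),np.cos(t),0],[0,0,1]])
    for c,m in views:
        im=np.zeros(m.shape,np.uint8)
        for P in parts:
            q,_=cv2.projectPoints(P@Rz.T+[x,y,z],c['rvec'],c['tvec'],np.array([[c['fx'],0,c['cx']],[0,c['fy'],c['cy']],[0,0,1.]]),None)
            cv2.fillConvexPoly(im,cv2.convexHull(np.round(q*16).astype(np.int32)),255,shift=4,lineType=cv2.LINE_AA)
        A=im/255.;B=(m>0)*1.; s+=np.minimum(A,B).sum()/np.maximum(A,B).sum()
    return s/len(views)
def fit(parts,views,xy,z=0,yaws=np.arange(0,np.pi,np.pi/8)):
    f=lambda p:-iou(parts,(p[0],p[1],p[2]/20),z,views)
    best=None
    for t in yaws:
        s=np.array([xy[0],xy[1],t*20]); r=minimize(f,s,method='Nelder-Mead',options=dict(initial_simplex=np.vstack([s,s+[8,0,0],s+[0,8,0],s+[0,0,4]]),xatol=.1,fatol=1e-4))
        if best is None or r.fun<best.fun: best=r
    return best.x[0],best.x[1],np.degrees(best.x[2]/20),-best.fun
E
python3 - <<'E'
from fit import *
T,D=[dict(np.load(f'{n}0.npz')) for n in('top','side')]
st={'red':((267,368),(270,245)),'blue':((150,302),(291,165)),'green':((162,408),(208,200)),'yellow':((390,243),(428,272))}
tr={'red':((573,300),(480,475)),'blue':((362,377),(297,322)),'green':((530,398),(343,480)),'yellow':((462,362),(349,396))}
for nm,d,mk in(('stamp',st,stamp),('tray',tr,tray)):
  for col,(p,q) in d.items():
    v=[(T,comp(mask(T,col),p)),(D,comp(mask(D,col),q))]
    z=4 if nm=='stamp' and col=='yellow' else 0
    parts=mk(col)
    if z: xy=ray(T,390/S,238/S,94)[:2]
    else: xy=ray(T,p[0]/S,p[1]/S,40 if nm=='stamp' else 5)[:2]
    yw=[0] if col=='red' else np.arange(0,np.pi,np.pi/8)
    print(nm,col,np.round(fit(parts,v,xy,z,yw),2),[np.round(fit(parts,[w],xy,z,yw),2).tolist() for w in v])
# rack direction from glue caps tops z=82
print([ray(T,u/S,v/S,82).round(1) for u,v in((357,248),(419,232))], [ray(T,u/S,v/S,26).round(1) for u,v in((322,287),(467,244),(455,209),(312,254))])
E
```

```text
stamp red [463.79 142.87   7.96   0.72] [[463.73, 142.34, 7.97, 0.81], [464.08, 142.66, 14.87, 0.63]]
stamp blue [5.6777e+02 3.2539e+02 7.1690e+01 3.2000e-01] [[567.99, 325.31, -19.48, 0.51], [575.04, 342.34, -15.82, 0.14]]Traceback (most recent call last):
  File "<stdin>", line 7, in <module>
  File "fit.py", line 12, in comp
    i=min(ok,key=lambda i:np.hypot(*(ce[i]-np.array(p)/S))); return m*(l==i)
ValueError: min() iterable argument is empty
```

```bash
python3 - <<'E'
from fit import *
for n,pts in(('top',{'blueG':(138,297),'blueF':(162,305),'blueT':(362,377),'greenG':(150,409),'greenF':(175,405),'greenT':(530,398),'redG':(262,366),'redF':(278,370),'redT':(573,300),'yG':(390,238),'yF':(390,257),'yT':(462,362)}),('side',{'blueG':(288,153),'blueF':(293,182),'greenG':(204,187),'greenF':(212,215),'redG':(267,232),'redF':(273,260),'yG':(428,265),'yF':(425,291)})):
    c=dict(np.load(n+'0.npz')); h=cv2.cvtColor(c['image'],cv2.COLOR_RGB2HSV)
    for k,(u,v) in pts.items():
        w=h[int(v/S)-1:int(v/S)+2,int(u/S)-1:int(u/S)+2].reshape(-1,3); print(n,k,w.min(0),w.max(0))
E
```

```text
top blueG [109 165 177] [110 174 200]
top blueF [110 163 189] [110 174 195]
top blueT [110 146 196] [111 151 201]
top greenG [ 65 135 155] [ 66 144 166]
top greenF [ 60 119  43] [ 67 155 159]
top greenT [ 62 117 159] [ 64 127 165]
top redG [  1 186 214] [  2 195 218]
top redF [  1 187 172] [  2 196 220]
top redT [  2 195 213] [  3 204 215]
top yG [ 29 160 215] [ 30 165 218]
top yF [ 29 159 214] [ 30 166 217]
top yT [ 29 162 213] [ 29 170 217]
side blueG [115  90  74] [118 101  78]
side blueF [111  88  75] [121 165 155]
side greenG [ 46 105  64] [ 48 128  68]
side greenF [ 56 132  93] [ 61 138 122]
side redG [  5 184  85] [  6 199  90]
side redF [  2 198 117] [  4 211 166]
side yG [ 21 173 107] [ 25 182 150]
side yF [12 23 77] [ 23 181 140]
```

```bash
sed -i "s/^HUE=.*/HUE={'red':[(0,6),(174,180)],'blue':[(100,125)],'green':[(42,85)],'yellow':[(21,33)]}\nSM={'red':175,'blue':70,'green':85,'yellow':140}/; s/(a,150,40)/(a,SM[col],40)/" fit.py
cat > run.py <<'E'
from fit import *
T,D=[dict(np.load(f'{n}0.npz')) for n in('top','side')]
st={'red':((267,368),(270,245)),'blue':((150,302),(291,165)),'green':((162,408),(208,200)),'yellow':((390,243),(428,272))}
tr={'red':((573,300),(480,475)),'blue':((362,377),(297,322)),'green':((530,398),(343,480)),'yellow':((462,362),(349,396))}
for nm,d,mk in(('stamp',st,stamp),('tray',tr,tray)):
  for col,(p,q) in d.items():
    v=[(T,comp(mask(T,col),p)),(D,comp(mask(D,col),q))]
    z=4 if nm=='stamp' and col=='yellow' else 0
    parts=mk(col)
    if z: xy=ray(T,390/S,238/S,94)[:2]
    else: xy=ray(T,p[0]/S,p[1]/S,40 if nm=='stamp' else 5)[:2]
    yw=[0] if col=='red' else np.arange(0,np.pi,np.pi/8)
    print(nm,col,np.round(fit(parts,v,xy,z,yw),2),[np.round(fit(parts,[w],xy,z,yw),2).tolist() for w in v])
print([ray(T,u/S,v/S,82).round(1) for u,v in((357,248),(419,232))], [ray(T,u/S,v/S,26).round(1) for u,v in((322,287),(467,244),(455,209),(312,254))])
E
python3 run.py
```

```text
stamp red [463.79 142.77   9.32   0.69] [[463.86, 142.61, -4.4, 0.76], [464.08, 142.66, 14.87, 0.62]]
stamp blue [568.62 325.9  -15.55   0.67] [[568.56, 326.62, -20.65, 0.76], [570.27, 328.98, 74.62, 0.58]]
stamp green [405.24 300.25 217.6    0.68] [[405.18, 300.66, 37.82, 0.79], [404.77, 304.07, 49.26, 0.57]]
stamp yellow [ 6.5381e+02 -4.4290e+01  1.4480e+01  5.9000e-01] [[653.51, -44.85, 11.85, 0.6], [655.67, -42.33, 28.23, 0.62]]
tray red [ 569.2  -337.09    9.85    0.88] [[569.01, -336.68, 3.19, 0.89], [568.92, -336.1, 3.1, 0.87]]
tray blue [4.4983e+02 1.1000e-01 8.4690e+01 8.7000e-01] [[450.46, 0.71, -3.54, 0.89], [449.71, 0.38, -6.53, 0.85]]
tray green [ 414.71 -262.2    15.27    0.89] [[414.98, -262.42, 15.73, 0.89], [414.21, -260.99, 15.91, 0.88]]
tray yellow [ 470.05 -157.53   26.38    0.92] [[470.17, -157.54, 26.35, 0.93], [469.3, -157.55, 204.2, 0.91]]
[array([6.376e+02, 6.000e-01, 8.200e+01]), array([661.2, -92.2,  82. ])] [array([588.8,  59.5,  26. ]), array([ 655.6, -169.4,   26. ]), array([ 713.2, -151.7,   26. ]), array([641.9,  75.8,  26. ])]
```

```bash
cat > plan.py <<'E'
import sys
from h import *
from scipy.spatial.transform import Rotation as Ro
# plan.py x y z yaw_deg(of tool x): total shift in the tool axes as they stand (units), and total turn (units)
o=arm.get_obs(); x,y,z,yaw=map(float,sys.argv[1:5]); R=o['orientation']; p=o['tool_pos']
c,s=np.cos(np.radians(yaw)),np.sin(np.radians(yaw)); G=np.array([[c,s,0],[s,-c,0],[0,0,-1.]])
d=R.T@(np.array([x,y,z])-p)/40; d2=G.T@(np.array([x,y,z])-p)/40; r=np.degrees(Ro.from_matrix(R.T@G).as_rotvec())/5
print('t',round(o['time_s'],2),'pos',p.round(1),'yaw',np.degrees(np.arctan2(R[1,0],R[0,0])).round(1),'shift now-axes',d.round(2),'target-axes',d2.round(2),'turn',r.round(2),'F',o['contact_force'].round(1),'w',round(o['grip_width'],3),'gf',o['grasp_force'],'j6',o['joints'][5].round(2))
E
echo
```

apply_moves(series=[[0,0,0,0,0,-1],[0,0,0,0,0,-1],[0,0,0,0,0,-1],[0,0,0,0,0,-1],[0,0,0,0,0,-1],[0,0,0,0,0,-1],[0,0,0,0,0,-1],[0,0,0,0,0,-1],[0,0,0,0,0,-1],[0,0,0,0,0,-1],[0,0,0,0,0,-1],[0,0,0,0,0,-1]], grip=0.2, force=40)

```text
time_s: 1.1
tool_pos: [169.2, -549.1, 230.7]
orientation: [[0.219, 0.976, -0.0], [0.976, -0.219, 0.001], [0.001, -0.001, -1.0]]
contact_force: [-0.6, -0.0, -0.2]
grip_width: 0.6
grasp_force: 0.0
```

apply_moves(series=[[0,0,0,0,0,-1],[0,0,0,0,0,-1],[0,0,0,0,0,-1],[0,0,0,0,0,-1],[0,0,0,0,0,-1],[0,0,0,0,0,-0.6],[0,0,0,0,0,0]])

```text
time_s: 1.68
tool_pos: [169.2, -549.1, 230.7]
orientation: [[-0.262, 0.965, -0.0], [0.965, 0.262, 0.001], [0.001, 0.0, -1.0]]
contact_force: [-0.9, 0.5, -0.8]
grip_width: 0.598
grasp_force: 0.0
```

```bash
python3 plan.py 464 142.7 160 105
```

```text
t 1.68 pos [ 169.2 -549.1  230.7] yaw 105.2 shift now-axes [14.76 11.64  1.79] target-axes [14.8  11.59  1.77] turn [ 0.   -0.01  0.03] F [-0.9  0.5 -0.8] w 0.598 gf 0.0 j6 -0.08
```

apply_moves(series=[[0.6,0.8,0,0,0,0],[0.6,0.8,0,0,0,0],[0.6,0.8,0,0,0,0],[0.6,0.8,0,0,0,0],[0.6,0.8,0,0,0,0],[0.6,0.8,0,0,0,0],[0.6,0.8,0,0,0,0],[0.6,0.8,0,0,0,0],[0.6,0.8,0,0,0,0],[0.6,0.8,0,0,0,0],[0.6,0.8,0,0,0,0],[0.6,0.8,0,0,0,0]])

```text
time_s: 2.68
tool_pos: [465.6, -169.5, 231.2]
orientation: [[-0.259, 0.966, -0.0], [0.966, 0.259, -0.0], [-0.0, -0.0, -1.0]]
contact_force: [0.8, -0.4, -0.4]
grip_width: 0.598
grasp_force: 0.0
```

apply_moves(series=[[0.8,0.2,0.2,0,0,0],[0.8,0.2,0.2,0,0,0],[0.8,0.2,0.2,0,0,0],[0.8,0.2,0.2,0,0,0],[0.8,0.2,0.2,0,0,0],[0.8,0.2,0.2,0,0,0],[0.8,0.2,0.2,0,0,0],[0.8,0.2,0.2,0,0,0],[0.8,0.2,0.1,0,0,0],[0.4,0.2,0,0,0,0],[0,0,0,0,0,0],[0,0,0,0,0,0]])

```text
time_s: 3.68
tool_pos: [462.5, 143.5, 163.0]
orientation: [[-0.262, 0.965, -0.0], [0.965, 0.262, -0.001], [-0.001, -0.001, -1.0]]
contact_force: [-1.1, -0.2, -0.2]
grip_width: 0.595
grasp_force: 0.0
```

```bash
python3 plan.py 464 142.7 50 105
```

```text
t 3.68 pos [462.5 143.5 163. ] yaw 105.2 shift now-axes [-0.03  0.03  2.82] target-axes [-0.03  0.03  2.82] turn [-0.01  0.01  0.04] F [-1.1 -0.2 -0.2] w 0.595 gf 0.0 j6 1.48
```

apply_moves(series=[[-0.03,0.03,0.7,0,0,0],[0,0,0.7,0,0,0],[0,0,0.6,0,0,0],[0,0,0.5,0,0,0],[0,0,0.3,0,0,0],[0,0,0,0,0,0]])

```text
time_s: 4.18
tool_pos: [461.7, 140.2, 48.7]
orientation: [[-0.258, 0.966, -0.005], [0.966, 0.258, -0.002], [-0.0, -0.006, -1.0]]
contact_force: [-0.4, 0.5, -0.2]
grip_width: 0.599
grasp_force: 0.0
```

apply_moves(series=[[0,0,0,0,0,0],[0,0,0,0,0,0],[0,0,0,0,0,0],[0,0,0,0,0,0],[0,0,0,0,0,0],[0,0,0,0,0,0]], grip=-1, force=40)

```text
time_s: 4.68
tool_pos: [465.3, 142.1, 52.3]
orientation: [[-0.261, 0.965, 0.002], [0.965, 0.261, -0.0], [-0.001, 0.002, -1.0]]
contact_force: [-0.8, -0.4, 4.4]
grip_width: 0.268
grasp_force: 39.3
```

apply_moves(series=[[0,0,-0.3,0,0,0],[0,0,-0.6,0,0,0],[0,0,-0.8,0,0,0],[0,0,-0.8,0,0,0],[0,0,-0.4,0,0,0],[0,0,0,0,0,0]])

```text
time_s: 5.18
tool_pos: [467.2, 142.8, 171.6]
orientation: [[-0.261, 0.965, 0.008], [0.965, 0.261, 0.001], [-0.001, 0.008, -1.0]]
contact_force: [0.3, -0.9, -0.7]
grip_width: 0.268
grasp_force: 39.3
```

```bash
python3 plan.py 569.2 -336.7 70 105; python3 - <<'E'
from h import *
a=snap('top','t1')['image'];b=snap('side','s1')['image']
cv2.imwrite('pics/c1.png',cv2.resize(np.hstack([a[120:320,50:290],b[60:260,80:320]])[:,:,::-1],(800,333)))
E
```

```text
t 5.18 pos [467.2 142.8 171.6] yaw 105.1 shift now-axes [-12.24  -0.69   2.54] target-axes [-12.24  -0.64   2.54] turn [0.09 0.01 0.03] F [ 0.3 -0.9 -0.7] w 0.268 gf 39.261648058891296 j6 1.47
```

View pics/c1.png

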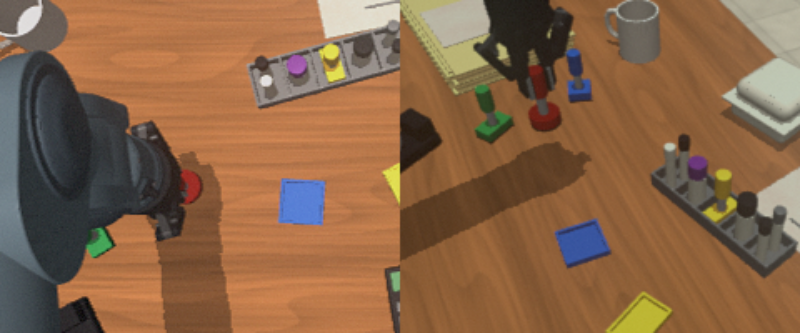

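Red stamp is held upright: side crop shows its foot hanging level at (543,117).

apply_moves(series=[[-0.6,0,0,0,0,0],[-1,-0.1,0,0,0,0],[-1,-0.1,0,0,0,0],[-1,-0.1,0,0,0,0],[-1,-0.1,0,0,0,0],[-1,-0.1,0,0,0,0],[-1,-0.1,0,0,0,0],[-1,0,0,0,0,0],[-1,0,0,0,0,0],[-1,0,0,0,0,0],[-1,0,0,0,0,0],[-1,0,0,0,0,0]])

```text
time_s: 6.28
tool_pos: [561.1, -313.2, 164.7]
orientation: [[-0.261, 0.965, -0.003], [0.965, 0.261, 0.002], [0.003, -0.002, -1.0]]
contact_force: [1.1, -0.6, 0.4]
grip_width: 0.267
grasp_force: 39.2
```

apply_moves(series=[[-0.6,0,0.2,0,0,0],[0,0,0.6,0,0,0],[0,0,0.6,0,0,0],[0,0,0.6,0,0,0],[0,0,0.2,0,0,0],[0,0,0,0,0,0],[0,0,0,0,0,0],[0,0,0,0,0,0]])

```text
time_s: 6.95
tool_pos: [569.1, -335.5, 80.5]
orientation: [[-0.261, 0.965, 0.001], [0.965, 0.261, -0.001], [-0.001, 0.001, -1.0]]
contact_force: [0.2, 1.0, 0.2]
grip_width: 0.267
grasp_force: 39.3
```

```bash
python3 plan.py 569.2 -336.7 56 105
```

```text
t 6.95 pos [ 569.1 -335.5   80.5] yaw 105.1 shift now-axes [-0.03 -0.01  0.61] target-axes [-0.03 -0.    0.61] turn [0.01 0.02 0.03] F [0.2 1.  0.2] w 0.267 gf 39.30764615535736 j6 0.68
```

apply_moves(series=[[-0.03,0,0.2,0,0,0],[0,0,0.2,0,0,0],[0,0,0.15,0,0,0],[0,0,0.05,0,0,0],[0,0,0,0,0,0],[0,0,0,0,0,0]])

```text
time_s: 7.45
tool_pos: [568.5, -336.7, 56.1]
orientation: [[-0.261, 0.965, -0.0], [0.965, 0.261, -0.001], [-0.001, -0.0, -1.0]]
contact_force: [-1.6, 1.4, 4.1]
grip_width: 0.27
grasp_force: 39.5
```

apply_moves(series=[[0,0,0.03,0,0,0],[0,0,0.03,0,0,0],[0,0,0,0,0,0],[0,0,0,0,0,0]])

```text
time_s: 7.78
tool_pos: [568.6, -336.8, 56.0]
orientation: [[-0.261, 0.965, 0.001], [0.965, 0.261, -0.002], [-0.002, 0.0, -1.0]]
contact_force: [-6.4, 2.8, 16.9]
grip_width: 0.268
grasp_force: 40.8
```

apply_moves(series=[[0,0,-0.03,0,0,0],[0,0,0,0,0,0],[0,0,0,0,0,0],[0,0,0,0,0,0],[0,0,0,0,0,0]], grip=0.2)

```text
time_s: 8.2
tool_pos: [568.5, -336.2, 53.5]
orientation: [[-0.261, 0.965, -0.001], [0.965, 0.261, 0.0], [0.001, -0.001, -1.0]]
contact_force: [0.0, 0.1, 0.5]
grip_width: 0.601
grasp_force: 0.0
```

apply_moves(series=[[0,0,-0.3,0,0,0],[0,0,-0.7,0,0,0],[0,0,-0.9,0,0,0],[0,0,-0.7,0,0,0],[0,0,-0.2,0,0,0],[0,0,0,0,0,0]])

```text
time_s: 8.7
tool_pos: [570.6, -337.7, 169.4]
orientation: [[-0.261, 0.965, 0.005], [0.965, 0.261, -0.004], [-0.005, 0.004, -1.0]]
contact_force: [-0.3, 0.0, 0.3]
grip_width: 0.598
grasp_force: 0.0
```

```bash
python3 plan.py 568.6 326 165 105; python3 - <<'E'
from fit import *
T=snap('top','t2');D=snap('side','s2')
v=[(T,comp(mask(T,'red'),(573,300))),(D,comp(mask(D,'red'),(480,460)))]
print([fit(stamp('red'),[w],(569,-337),4,[0]) for w in v])
cv2.imwrite('pics/c2.png',cv2.resize(np.hstack([T['image'][140:260,300:440],D['image'][240:360,240:380]])[:,:,::-1],(700,300)))
E
```

```text
t 8.7 pos [ 570.6 -337.7  169.4] yaw 105.1 shift now-axes [16.03  4.28  0.05] target-axes [16.04  4.25  0.11] turn [0.05 0.06 0.02] F [-0.3  0.   0.3] w 0.598 gf 0.0 j6 0.68
[(np.float64(564.8086650584617), np.float64(-330.86921571243397), np.float64(0.9114858886644505), np.float64(0.5830891751056927)), (np.float64(560.1235756169086), np.float64(-344.3235334630417), np.float64(19.62080180714532), np.float64(0.6259400503394097))]
```

View pics/c2.png

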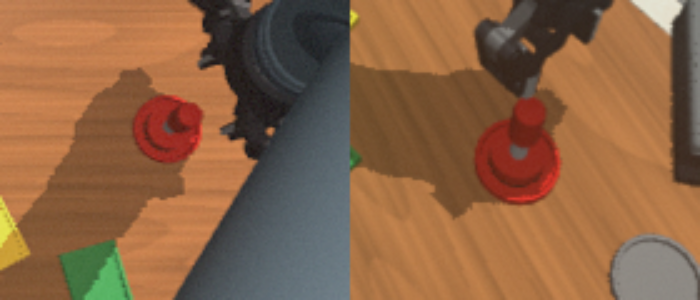

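Red stamp stands upright and centred in its tray in both crops, at (170,128) and (517,160). Blue next.

apply_moves(series=[[0.5,0.1,0,0,0,0],[0.9,0.24,0,0,0,0],[0.9,0.24,0,0,0,0],[0.9,0.24,0,0,0,0],[0.9,0.24,0,0,0,0],[0.9,0.24,0,0,0,0],[0.9,0.24,0,0,0,0],[0.9,0.24,0,0,0,0],[0.9,0.24,0,0,0,0],[0.9,0.24,0,0,0,0],[0.9,0.24,0,0,0,0],[0.9,0.24,0,0,0,0]])

```text
time_s: 9.8
tool_pos: [563.9, 95.5, 163.3]
orientation: [[-0.261, 0.965, -0.005], [0.965, 0.261, -0.0], [0.001, -0.005, -1.0]]
contact_force: [0.8, -0.7, -0.1]
grip_width: 0.593
grasp_force: 0.0
```

apply_moves(series=[[0.9,0.24,0,0,0,0],[0.9,0.24,0,0,0,0],[0.9,0.24,0,0,0,0],[0.9,0.24,0,0,0,0],[0.9,0.24,0,0,0,0],[0.9,0.24,0,0,0,0],[0.2,0.06,0,0,0,0],[0,0,0,0,0,0],[0,0,0,0,0,0]])

```text
time_s: 10.55
tool_pos: [564.3, 325.0, 163.7]
orientation: [[-0.262, 0.965, -0.003], [0.965, 0.262, -0.003], [-0.002, -0.004, -1.0]]
contact_force: [-0.4, 0.7, 0.3]
grip_width: 0.598
grasp_force: 0.0
```

```bash
python3 plan.py 568.6 326 50 105
```

```text
t 10.55 pos [564.3 325.  163.7] yaw 105.2 shift now-axes [0.   0.12 2.84] target-axes [-0.    0.11  2.84] turn [-0.04  0.02  0.03] F [-0.4  0.7  0.3] w 0.598 gf 0.0 j6 1.73
```

apply_moves(series=[[0,0.1,0.7,0,0,0],[0,0,0.7,0,0,0],[0,0,0.6,0,0,0],[0,0,0.5,0,0,0],[0,0,0.3,0,0,0],[0,0,0,0,0,0],[0,0,0,0,0,0]])

```text
time_s: 11.13
tool_pos: [568.5, 324.3, 53.0]
orientation: [[-0.259, 0.966, -0.003], [0.966, 0.259, -0.002], [-0.001, -0.003, -1.0]]
contact_force: [-0.2, 0.6, -0.4]
grip_width: 0.599
grasp_force: 0.0
```

apply_moves(series=[[0,0,0,0,0,0],[0,0,0,0,0,0],[0,0,0,0,0,0],[0,0,0,0,0,0],[0,0,0,0,0,0],[0,0,0,0,0,0]], grip=-1)

```text
time_s: 11.63
tool_pos: [570.4, 326.9, 55.5]
orientation: [[-0.261, 0.965, 0.003], [0.965, 0.261, 0.0], [-0.0, 0.003, -1.0]]
contact_force: [-0.7, -0.6, 6.6]
grip_width: 0.269
grasp_force: 39.6
```

apply_moves(series=[[0,0,-0.3,0,0,0],[0,0,-0.6,0,0,0],[0,0,-0.8,0,0,0],[0,0,-0.8,0,0,0],[0,0,-0.4,0,0,0],[0,0,0,0,0,0]])

```text
time_s: 12.13
tool_pos: [571.8, 328.2, 175.1]
orientation: [[-0.261, 0.965, 0.008], [0.965, 0.261, 0.004], [0.002, 0.008, -1.0]]
contact_force: [1.1, 0.8, -0.3]
grip_width: 0.269
grasp_force: 39.4
```

```bash
python3 plan.py 450 0.4 80 117
```

```text
t 12.13 pos [571.8 328.2 175.1] yaw 105.1 shift now-axes [-7.12 -5.1   2.32] target-axes [-5.92 -6.43  2.38] turn [ 0.1  -0.01 -2.37] F [ 1.1  0.8 -0.3] w 0.269 gf 39.35535371303558 j6 1.73
```

apply_moves(series=[[-0.4,-0.3,0,0,0,0],[-0.7,-0.5,0,0,0,0],[-0.7,-0.5,0,0,0,0],[-0.7,-0.5,0,0,0,0],[-0.7,-0.5,0,0,0,0],[-0.7,-0.5,0,0,0,0],[-0.7,-0.5,0,0,0,0],[-0.7,-0.5,0,0,0,0],[-0.7,-0.5,0,0,0,0],[-0.7,-0.5,0,0,0,0],[-0.4,-0.3,0,0,0,-0.4]])

```text
time_s: 13.05
tool_pos: [444.0, -2.8, 168.6]
orientation: [[-0.293, 0.956, -0.003], [0.956, 0.293, -0.001], [0.0, -0.003, -1.0]]
contact_force: [0.6, 0.8, -1.4]
grip_width: 0.271
grasp_force: 39.5
```

apply_moves(series=[[0,0,0.4,0,0,-0.7],[0,0,0.6,0,0,-0.7],[0,0,0.6,0,0,-0.6],[0,0,0.4,0,0,0],[0,0,0.1,0,0,0],[0,0,0,0,0,0],[0,0,0,0,0,0],[0,0,0,0,0,0]])

```text
time_s: 13.72
tool_pos: [447.3, -0.7, 86.9]
orientation: [[-0.456, 0.89, 0.002], [0.89, 0.456, -0.0], [-0.001, 0.001, -1.0]]
contact_force: [0.6, -0.9, -0.8]
grip_width: 0.274
grasp_force: 39.6
```

```bash
python3 plan.py 450 0.4 58 117
```

```text
t 13.72 pos [447.3  -0.7  86.9] yaw 117.1 shift now-axes [-0.01  0.07  0.72] target-axes [-0.01  0.07  0.72] turn [0.01 0.01 0.03] F [ 0.6 -0.9 -0.8] w 0.274 gf 39.57619786262512 j6 0.95
```

Check the held stamp's yaw against the tray before lowering.

```bash
python3 - <<'E'
from fit import *
T=snap('top','t3');D=snap('side','s3')
cv2.imwrite('pics/c3.png',cv2.resize(np.hstack([T['image'][170:310,160:300],D['image'][130:270,110:250]])[:,:,::-1],(800,400)))
E
```

```text
(no output)
```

View pics/c3.png

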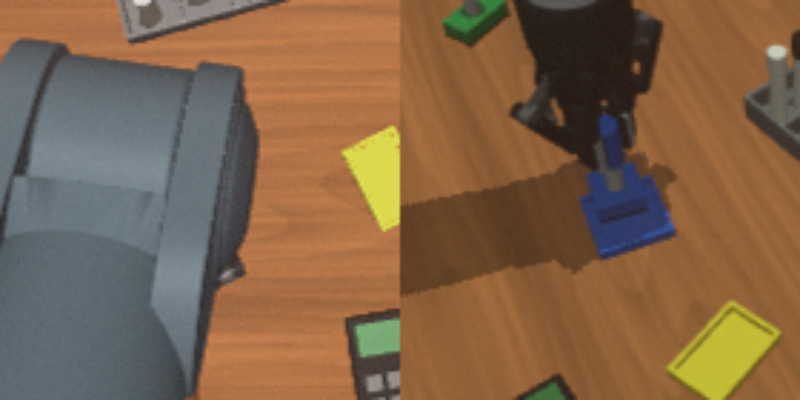

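Side crop shows the blue foot at (618,195), edge-parallel over its tray at (628,218). Lowering.

apply_moves(series=[[0,0.07,0.2,0,0,0],[0,0,0.2,0,0,0],[0,0,0.2,0,0,0],[0,0,0.1,0,0,0],[0,0,0,0,0,0],[0,0,0,0,0,0]])

```text
time_s: 14.32
tool_pos: [448.5, 0.4, 59.1]
orientation: [[-0.456, 0.89, -0.0], [0.89, 0.456, -0.001], [-0.001, -0.001, -1.0]]
contact_force: [-6.3, -1.0, 17.9]
grip_width: 0.268
grasp_force: 41.3
```

apply_moves(series=[[0,0,0.04,0,0,0],[0,0,0.02,0,0,0],[0,0,0,0,0,0],[0,0,0,0,0,0]])

```text
time_s: 14.65
tool_pos: [448.7, 0.3, 59.0]
orientation: [[-0.456, 0.89, 0.001], [0.89, 0.456, -0.001], [-0.002, 0.0, -1.0]]
contact_force: [-14.5, 0.5, 42.0]
grip_width: 0.27
grasp_force: 43.9
```

apply_moves(series=[[0,0,-0.08,0,0,0],[0,0,0,0,0,0]])

```text
time_s: 14.82
tool_pos: [449.3, 0.6, 59.3]
orientation: [[-0.456, 0.89, 0.001], [0.89, 0.456, -0.0], [-0.001, 0.001, -1.0]]
contact_force: [-0.1, 0.1, -0.2]
grip_width: 0.27
grasp_force: 39.4
```

apply_moves(series=[[0,0,0,0,0,0],[0,0,0,0,0,0],[0,0,0,0,0,0],[0,0,0,0,0,0],[0,0,0,0,0,0]], grip=0.2)

```text
time_s: 15.23
tool_pos: [448.7, 0.6, 58.4]
orientation: [[-0.456, 0.89, -0.001], [0.89, 0.456, 0.0], [0.0, -0.001, -1.0]]
contact_force: [-0.0, -0.4, 0.1]
grip_width: 0.603
grasp_force: 0.0
```

apply_moves(series=[[0,0,-0.3,0,0,0],[0,0,-0.7,0,0,0],[0,0,-0.9,0,0,0],[0,0,-0.7,0,0,0],[0,0,-0.2,0,0,0],[0,0,0,0,0,0]])

```text
time_s: 15.73
tool_pos: [451.2, 0.3, 173.2]
orientation: [[-0.456, 0.89, 0.005], [0.89, 0.456, -0.001], [-0.003, 0.004, -1.0]]
contact_force: [-0.3, 1.1, -0.4]
grip_width: 0.601
grasp_force: 0.0
```

```bash
python3 plan.py 405.2 300.6 165 105; python3 - <<'E'
from fit import *
D=snap('side','s4')
cv2.imwrite('pics/c4.png',cv2.resize(D['image'][100:270,90:280][:,:,::-1],(600,537)))
E
```

```text
t 15.73 pos [4.512e+02 3.000e-01 1.732e+02] yaw 117.1 shift now-axes [7.21 2.4  0.19] target-axes [7.55 0.83 0.21] turn [0.06 0.03 2.42] F [-0.3  1.1 -0.4] w 0.601 gf 0.0 j6 0.96
```

View pics/c4.png

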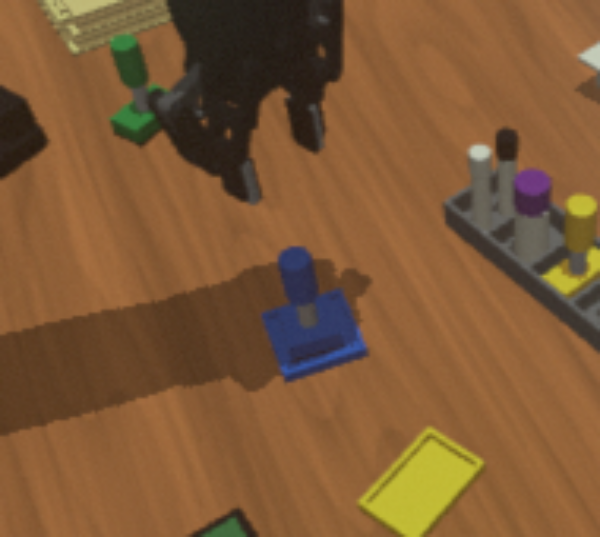

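Blue stands upright inside its tray at (315,330). Green next.

apply_moves(series=[[0.4,0.2,0,0,0,0],[0.8,0.26,0,0,0,0],[0.8,0.26,0,0,0,0],[0.8,0.26,0,0,0,0],[0.8,0.26,0,0,0,0],[0.8,0.26,0,0,0,0],[0.8,0.26,0,0,0,0],[0.8,0.26,0,0,0,0],[0.8,0.26,0,0,0,0],[0.4,0.1,0,0,0,0],[0,0,0,0,0,0],[0,0,0,0,0,0]])

```text
time_s: 16.78
tool_pos: [400.9, 300.2, 168.6]
orientation: [[-0.458, 0.889, -0.003], [0.889, 0.458, -0.003], [-0.001, -0.004, -1.0]]
contact_force: [-0.2, -1.1, -0.3]
grip_width: 0.603
grasp_force: 0.0
```

```bash
python3 plan.py 405.2 300.6 51 117
```

```text
t 16.78 pos [400.9 300.2 168.6] yaw 117.2 shift now-axes [-0.04  0.11  2.94] target-axes [-0.04  0.1   2.94] turn [-0.05  0.01  0.05] F [-0.2 -1.1 -0.3] w 0.603 gf 0.0 j6 1.61
```

apply_moves(series=[[-0.04,0.1,0.7,0,0,0],[0,0,0.7,0,0,0],[0,0,0.7,0,0,0],[0,0,0.5,0,0,0],[0,0,0.3,0,0,0],[0,0,0,0,0,0],[0,0,0,0,0,0]])

```text
time_s: 17.37
tool_pos: [405.7, 298.9, 53.7]
orientation: [[-0.454, 0.891, -0.003], [0.891, 0.454, -0.002], [-0.001, -0.004, -1.0]]
contact_force: [1.1, -0.3, 0.7]
grip_width: 0.598
grasp_force: 0.0
```

apply_moves(series=[[0,0,0,0,0,0],[0,0,0,0,0,0],[0,0,0,0,0,0],[0,0,0,0,0,0],[0,0,0,0,0,0],[0,0,0,0,0,0]], grip=-1)

```text
time_s: 17.87
tool_pos: [407.4, 301.0, 55.6]
orientation: [[-0.456, 0.89, 0.002], [0.89, 0.456, 0.0], [-0.0, 0.002, -1.0]]
contact_force: [0.5, -0.6, 3.4]
grip_width: 0.274
grasp_force: 39.4
```

apply_moves(series=[[0,0,-0.3,0,0,0],[0,0,-0.6,0,0,0],[0,0,-0.8,0,0,0],[0,0,-0.8,0,0,0],[0,0,-0.4,0,0,0],[0,0,0,0,0,0]])

```text
time_s: 18.37
tool_pos: [409.2, 302.4, 175.1]
orientation: [[-0.456, 0.89, 0.007], [0.89, 0.456, 0.004], [0.0, 0.008, -1.0]]
contact_force: [0.3, -0.6, -0.1]
grip_width: 0.271
grasp_force: 39.4
```

```bash
python3 plan.py 414.8 -262 80 95
```

```text
t 18.37 pos [409.2 302.4 175.1] yaw 117.1 shift now-axes [-12.62  -6.33   2.32] target-axes [-14.07  -1.09   2.38] turn [ 0.09 -0.02  4.43] F [ 0.3 -0.6 -0.1] w 0.271 gf 39.39947068691254 j6 1.61
```

apply_moves(series=[[-0.4,-0.2,0,0,0,0],[-0.8,-0.4,0,0,0,0],[-0.8,-0.4,0,0,0,0],[-0.8,-0.4,0,0,0,0],[-0.8,-0.4,0,0,0,0],[-0.8,-0.4,0,0,0,0],[-0.8,-0.4,0,0,0,0],[-0.8,-0.4,0,0,0,0],[-0.8,-0.4,0,0,0,0],[-0.8,-0.4,0,0,0,0],[-0.8,-0.4,0,0,0,0],[-0.8,-0.4,0,0,0,0]])

```text
time_s: 19.37
tool_pos: [409.6, -112.0, 169.7]
orientation: [[-0.456, 0.89, -0.001], [0.89, 0.456, 0.001], [0.001, -0.001, -1.0]]
contact_force: [0.4, 0.2, -0.6]
grip_width: 0.268
grasp_force: 39.4
```

apply_moves(series=[[-0.8,-0.4,0,0,0,0],[-0.8,-0.4,0,0,0,0],[-0.8,-0.4,0,0,0,0],[-0.8,-0.4,0,0,0,0],[-0.3,-0.2,0,0,0,0.5],[0,0,0.4,0,0,0.9],[0,0,0.5,0,0,0.9],[0,0,0.6,0,0,0.9],[0,0,0.4,0,0,0.9],[0,0,0.2,0,0,0.3],[0,0,0,0,0,0],[0,0,0,0,0,0]])

```text
time_s: 20.37
tool_pos: [409.5, -266.9, 85.8]
orientation: [[-0.09, 0.996, -0.002], [0.996, 0.09, 0.002], [0.002, -0.002, -1.0]]
contact_force: [0.7, 0.2, -0.4]
grip_width: 0.269
grasp_force: 39.4
```

```bash
python3 plan.py 414.8 -262 59 95; python3 - <<'E'
from fit import *
T=snap('top','t5');D=snap('side','s5')
cv2.imwrite('pics/c5.png',cv2.resize(np.hstack([T['image'][180:320,260:400],D['image'][220:360,150:290]])[:,:,::-1],(800,400)))
E
```

```text
t 20.37 pos [ 409.5 -266.9   85.8] yaw 95.2 shift now-axes [0.11 0.14 0.67] target-axes [0.11 0.14 0.67] turn [-0.02 -0.02  0.03] F [ 0.7  0.2 -0.4] w 0.269 gf 39.44709241390228 j6 0.77
```

View pics/c5.png

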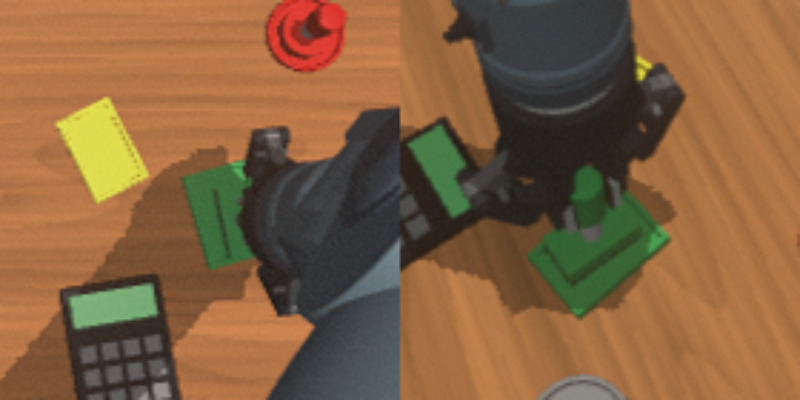

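The green foot is parallel to its tray in the side crop (foot (590,240), tray (598,255)). I'll apply the small offset and lower.

apply_moves(series=[[0.11,0.14,0,0,0,0],[0,0,0.2,0,0,0],[0,0,0.2,0,0,0],[0,0,0.15,0,0,0],[0,0,0.08,0,0,0],[0,0,0,0,0,0],[0,0,0,0,0,0]])

```text
time_s: 21.05
tool_pos: [415.2, -263.0, 61.3]
orientation: [[-0.089, 0.996, -0.001], [0.996, 0.089, 0.001], [0.001, -0.001, -1.0]]
contact_force: [1.6, -0.6, -1.8]
grip_width: 0.269
grasp_force: 39.4
```

apply_moves(series=[[0,0,0.03,0,0,0],[0,0,0,0,0,0],[0,0,0,0,0,0]])

```text
time_s: 21.3
tool_pos: [415.8, -263.4, 60.7]
orientation: [[-0.089, 0.996, 0.0], [0.996, 0.089, -0.0], [-0.0, 0.0, -1.0]]
contact_force: [0.4, 0.7, -1.2]
grip_width: 0.271
grasp_force: 39.4
```

apply_moves(series=[[0,0,0.04,0,0,0],[0,0,0.02,0,0,0],[0,0,0,0,0,0],[0,0,0,0,0,0]])

```text
time_s: 21.63
tool_pos: [416.0, -263.9, 59.6]
orientation: [[-0.089, 0.996, 0.001], [0.996, 0.089, -0.002], [-0.002, 0.001, -1.0]]
contact_force: [-2.9, 1.6, 9.8]
grip_width: 0.268
grasp_force: 40.4
```

apply_moves(series=[[0,0,0,0,0,0],[0,0,0,0,0,0],[0,0,0,0,0,0],[0,0,0,0,0,0],[0,0,0,0,0,0]], grip=0.2)

```text
time_s: 22.05
tool_pos: [415.6, -263.1, 57.9]
orientation: [[-0.089, 0.996, -0.0], [0.996, 0.089, 0.0], [0.0, -0.0, -1.0]]
contact_force: [0.7, -0.3, 0.3]
grip_width: 0.6
grasp_force: 0.0
```

apply_moves(series=[[0,0,-0.3,0,0,0],[0,0,-0.7,0,0,0],[0,0,-0.9,0,0,0],[0,0,-0.7,0,0,0],[0,0,-0.2,0,0,0],[0,0,0,0,0,0]])

```text
time_s: 22.55
tool_pos: [417.4, -264.6, 172.7]
orientation: [[-0.089, 0.996, 0.005], [0.996, 0.089, -0.004], [-0.004, 0.004, -1.0]]
contact_force: [-0.5, -0.9, -2.1]
grip_width: 0.6
grasp_force: 0.0
```

```bash
python3 plan.py 653.8 -44.4 165 105; python3 - <<'E'
from fit import *
D=snap('side','s6')
cv2.imwrite('pics/c6.png',cv2.resize(D['image'][220:360,150:290][:,:,::-1],(500,500)))
E
```

```text
t 22.55 pos [ 417.4 -264.6  172.7] yaw 95.1 shift now-axes [4.96 6.38 0.2 ] target-axes [3.79 7.13 0.19] turn [ 0.04  0.05 -1.98] F [-0.5 -0.9 -2.1] w 0.6 gf 0.0 j6 0.79
```

View pics/c6.png

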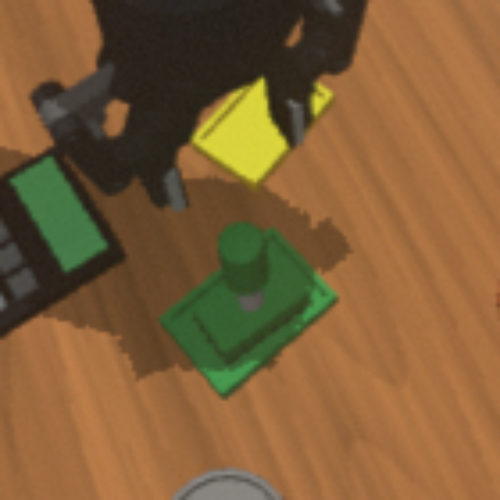

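Green stands upright in its tray at (250,300). Now yellow.

apply_moves(series=[[0,0,0,0,0,-1],[0,0,0,0,0,-1],[0.2,0.4,0,0,0,0],[0.4,0.8,0,0,0,0],[0.4,0.8,0,0,0,0],[0.4,0.8,0,0,0,0],[0.4,0.8,0,0,0,0],[0.4,0.8,0,0,0,0],[0.4,0.8,0,0,0,0],[0.4,0.8,0,0,0,0],[0.4,0.8,0,0,0,0],[0.4,0.3,0,0,0,0]])

```text
time_s: 23.6
tool_pos: [651.9, -40.0, 166.5]
orientation: [[-0.262, 0.965, -0.002], [0.965, 0.262, 0.001], [0.002, -0.002, -1.0]]
contact_force: [0.4, 0.1, 0.5]
grip_width: 0.6
grasp_force: 0.0
```

apply_moves(series=[[0,0,0,0,0,0],[0,0,0,0,0,0],[0,0,0,0,0,0]])

```text
time_s: 23.85
tool_pos: [648.8, -42.8, 168.1]
orientation: [[-0.261, 0.965, -0.004], [0.965, 0.261, -0.0], [0.001, -0.003, -1.0]]
contact_force: [-0.9, 0.9, 0.1]
grip_width: 0.602
grasp_force: 0.0
```

```bash
python3 plan.py 653.8 -44.4 57 105; python3 - <<'E'
from fit import *
D=snap('side','s7')
cv2.imwrite('pics/c7.png',cv2.resize(D['image'][130:250,220:340][:,:,::-1],(500,500)))
E
```

```text
t 23.85 pos [648.8 -42.8 168.1] yaw 105.1 shift now-axes [-0.07  0.12  2.78] target-axes [-0.07  0.11  2.78] turn [-0.04 -0.01  0.02] F [-0.9  0.9  0.1] w 0.602 gf 0.0 j6 1.14
```

View pics/c7.png

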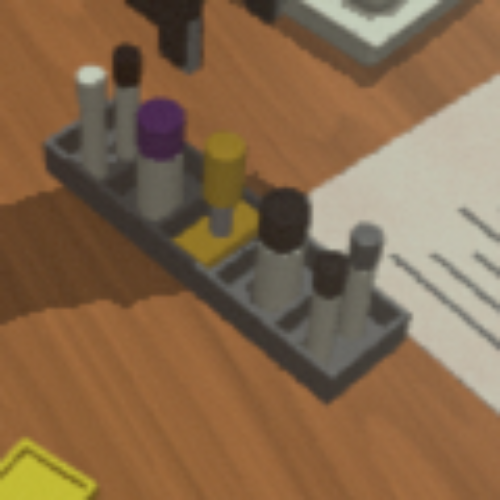

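The rack is undisturbed, with the yellow stamp at (222,200) between the upright purple and black glue caps. Descending with fingers across the row.

apply_moves(series=[[-0.07,0.1,0.4,0,0,0],[0,0,0.5,0,0,0],[0,0,0.5,0,0,0],[0,0,0.5,0,0,0],[0,0,0.5,0,0,0],[0,0,0.3,0,0,0],[0,0,0.05,0,0,0],[0,0,0,0,0,0],[0,0,0,0,0,0]])

```text
time_s: 24.65
tool_pos: [654.8, -44.9, 60.9]
orientation: [[-0.26, 0.966, 0.001], [0.966, 0.26, -0.0], [-0.0, 0.001, -1.0]]
contact_force: [0.2, 0.4, -0.1]
grip_width: 0.6
grasp_force: 0.0
```

apply_moves(series=[[0,0,0,0,0,0],[0,0,0,0,0,0],[0,0,0,0,0,0],[0,0,0,0,0,0],[0,0,0,0,0,0],[0,0,0,0,0,0],[0,0,0,0,0,0]], grip=-1)

```text
time_s: 25.23
tool_pos: [655.5, -44.3, 61.2]
orientation: [[-0.261, 0.965, 0.002], [0.965, 0.261, -0.001], [-0.001, 0.002, -1.0]]
contact_force: [-1.4, -0.5, 6.0]
grip_width: 0.267
grasp_force: 39.4
```

apply_moves(series=[[0,0,-0.2,0,0,0],[0,0,-0.4,0,0,0],[0,0,-0.5,0,0,0],[0,0,-0.6,0,0,0],[0,0,-0.6,0,0,0],[0,0,-0.4,0,0,0],[0,0,-0.1,0,0,0],[0,0,0,0,0,0]])

```text
time_s: 25.9
tool_pos: [655.7, -44.0, 173.6]
orientation: [[-0.261, 0.965, 0.003], [0.965, 0.261, -0.0], [-0.001, 0.003, -1.0]]
contact_force: [0.0, -0.7, -1.0]
grip_width: 0.265
grasp_force: 39.2
```

```bash
python3 plan.py 470 -157.5 90 116; python3 - <<'E'
from fit import *
D=snap('side','s8')
cv2.imwrite('pics/c8.png',cv2.resize(D['image'][90:250,200:360][:,:,::-1],(500,500)))
E
```

```text
t 25.9 pos [655.7 -44.  173.6] yaw 105.1 shift now-axes [-1.52 -5.23  2.08] target-axes [-0.51 -5.42  2.09] turn [ 0.03  0.02 -2.17] F [ 0.  -0.7 -1. ] w 0.265 gf 39.23464000225067 j6 1.14
```

View pics/c8.png

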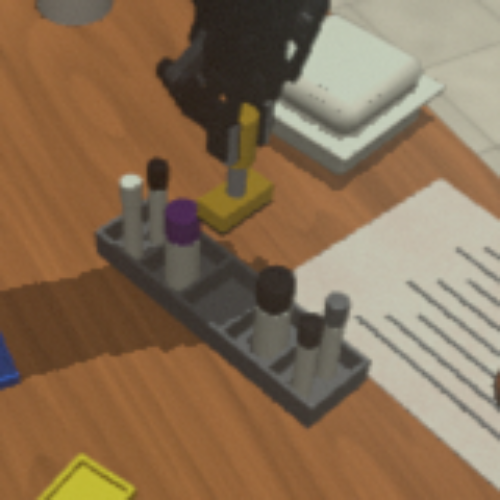

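The yellow stamp is out and upright, foot at (235,200). Both glue sticks are still standing in their bins.

apply_moves(series=[[-0.1,-0.3,0,0,0,0],[-0.2,-0.7,0,0,0,0],[-0.2,-0.7,0,0,0,0],[-0.2,-0.7,0,0,0,0],[-0.2,-0.7,0,0,0,0],[-0.2,-0.7,0,0,0,0],[-0.2,-0.7,0,0,0,0],[-0.2,-0.5,0,0,0,0],[0,-0.2,0.2,0,0,-0.7],[0,0,0.4,0,0,-0.8],[0,0,0.5,0,0,-0.7],[0,0,0.5,0,0,0]])

```text
time_s: 26.95
tool_pos: [468.2, -155.9, 106.0]
orientation: [[-0.442, 0.897, -0.002], [0.897, 0.442, 0.001], [0.002, -0.001, -1.0]]
contact_force: [-0.2, -0.2, -1.2]
grip_width: 0.271
grasp_force: 39.5
```

apply_moves(series=[[0,0,0.4,0,0,0],[0,0,0.1,0,0,0],[0,0,0,0,0,0],[0,0,0,0,0,0],[0,0,0,0,0,0]])

```text
time_s: 27.37
tool_pos: [470.1, -156.4, 88.7]
orientation: [[-0.44, 0.898, 0.001], [0.898, 0.44, -0.001], [-0.001, 0.001, -1.0]]
contact_force: [0.0, -0.4, -0.5]
grip_width: 0.269
grasp_force: 39.5
```

```bash
python3 plan.py 470 -157.5 62 116; python3 - <<'E'
from fit import *
D=snap('side','s9')
cv2.imwrite('pics/c9.png',cv2.resize(D['image'][180:300,160:280][:,:,::-1],(500,500)))
E
```

```text
t 27.37 pos [ 470.1 -156.4   88.7] yaw 116.1 shift now-axes [-0.02 -0.01  0.67] target-axes [-0.02 -0.01  0.67] turn [0.01 0.01 0.02] F [ 0.  -0.4 -0.5] w 0.269 gf 39.47911262512207 j6 0.67
```

View pics/c9.png

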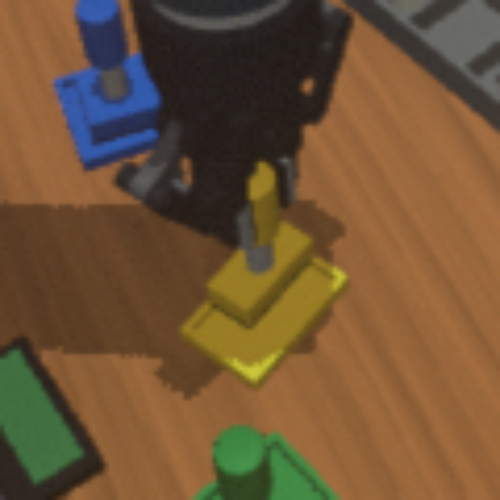

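The yellow foot (262,272) is parallel to its tray (265,310). Lowering.

apply_moves(series=[[-0.02,0,0.2,0,0,0],[0,0,0.2,0,0,0],[0,0,0.15,0,0,0],[0,0,0.07,0,0,0],[0,0,0,0,0,0],[0,0,0,0,0,0]])

```text
time_s: 27.92
tool_pos: [469.6, -156.8, 62.9]
orientation: [[-0.44, 0.898, -0.001], [0.898, 0.44, 0.0], [0.001, -0.001, -1.0]]
contact_force: [-0.1, 0.9, -1.1]
grip_width: 0.269
grasp_force: 39.5
```

apply_moves(series=[[0,0,0.04,0,0,0],[0,0,0.02,0,0,0],[0,0,0,0,0,0],[0,0,0,0,0,0]])

```text
time_s: 28.25
tool_pos: [470.3, -157.2, 61.3]
orientation: [[-0.44, 0.898, 0.001], [0.898, 0.44, -0.001], [-0.001, 0.0, -1.0]]
contact_force: [-0.6, -0.1, 2.3]
grip_width: 0.269
grasp_force: 39.7
```

Contact at 61.3, seated. Release, rise and back away.

apply_moves(series=[[0,0,0,0,0,0],[0,0,0,0,0,0],[0,0,0,0,0,0],[0,0,0,0,0,0],[0,0,0,0,0,0]], grip=0.2)

```text
time_s: 28.67
tool_pos: [469.9, -156.9, 60.8]
orientation: [[-0.44, 0.898, -0.0], [0.898, 0.44, -0.0], [0.0, -0.0, -1.0]]
contact_force: [0.1, -0.3, 0.2]
grip_width: 0.602
grasp_force: 0.0
```

apply_moves(series=[[0,0,-0.3,0,0,0],[0,0,-0.7,0,0,0],[0,0,-0.9,0,0,0],[0,0,-0.9,0,0,0],[0,0,-0.6,0,0,0],[0,0,-0.3,0,0,0],[0.8,0,0,0,0,0],[0.8,0,0,0,0,0],[0.8,0,0,0,0,0],[0.8,0,0,0,0,0],[0.8,0,0,0,0,0],[0.8,0,0,0,0,0]])

```text
time_s: 29.67
tool_pos: [384.5, 16.6, 208.9]
orientation: [[-0.44, 0.898, 0.0], [0.898, 0.44, 0.0], [-0.0, 0.0, -1.0]]
contact_force: [0.4, 1.1, 0.3]
grip_width: 0.601
grasp_force: 0.0
```

apply_moves(series=[[0.8,0,0,0,0,0],[0.8,0,0,0,0,0],[0.8,0,0,0,0,0],[0.8,0,0,0,0,0],[0.8,0,0,0,0,0],[0.8,0,0,0,0,0],[0,0,0,0,0,0],[0,0,0,0,0,0],[0,0,0,0,0,0],[0,0,0,0,0,0]])

```text
time_s: 30.5
tool_pos: [301.4, 187.1, 208.9]
orientation: [[-0.439, 0.899, 0.0], [0.899, 0.439, -0.0], [-0.0, 0.0, -1.0]]
contact_force: [1.0, -0.3, 0.4]
grip_width: 0.598
grasp_force: 0.0
```

```bash
python3 - <<'E'
from fit import *
D=snap('side','s10');T=snap('top','t10')
cv2.imwrite('pics/c10.png',cv2.resize(np.hstack([D['image'][140:360,140:340],T['image'][120:340,200:400]])[:,:,::-1],(800,440)))
E
```

```text
(no output)
```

View pics/c10.png

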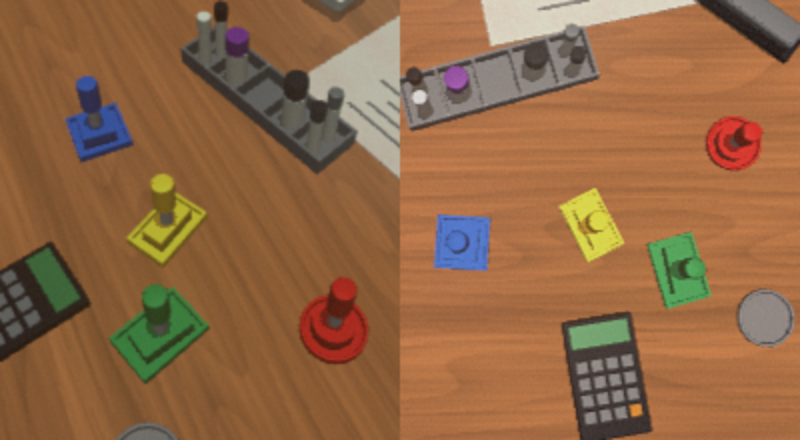

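All four stamps stand upright in their own trays: blue (97,130), yellow (165,225), green (160,330) and red (335,325). Both glue sticks are standing and the arm is clear.

```bash
python3 -c "
from cell import arm
print(arm.finish_job())"
```

```text
the job is handed in; nothing more can be done
None
```

All four stamps stand upright and released in the trays of their own colour, both glue sticks are still standing in their bins, and the job was handed in at about 30.6 s.

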